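# Ring for a colleague and point out which sample goes in which analyser

### The job

Call a colleague by pressing the counter bell's plunger right down with the fingertips and letting it spring back up. Then show what to do: point down with the fingertips at the green-capped tube from a couple of centimetres above its cap for two seconds, and after that point in the same way at the sample well on top of the blue analyser for two seconds. Touch nothing but the bell, leave everything standing where it is, and do not hover low over any other tube or over the grey analyser's well on the way.

Things in the scene. Friction and masses are not known exactly. Their poses are not given: they have to be found in the camera images.
- green_tube_cap (a point): centre of the flat top of the green cap of a sample tube. Cap 18 mm across, 20 mm tall, its top 96 mm above the table; clear tube 12.6 mm across with a white label below it. z points up. The tube stands loose in the rack.
- green_tube: the whole green-capped tube, 86 mm tall, 15 g; origin at the centre of its foot, 10 mm above the table in a rack hole, z up
- red_tube_cap (a point): centre of the flat top of the red cap of a sample tube. Cap 18 mm across, 20 mm tall, its top 96 mm above the table; clear tube 12.6 mm across with a white label below it. z points up. The tube stands loose in the rack.
- red_tube: the whole red-capped tube, 86 mm tall, 15 g; origin at the centre of its foot, 10 mm above the table in a rack hole, z up
- lilac_tube_cap (a point): centre of the flat top of the lilac cap of a sample tube. Cap 18 mm across, 20 mm tall, its top 96 mm above the table; clear tube 12.6 mm across with a white label below it. z points up. The tube stands loose in the rack.
- lilac_tube: the whole lilac-capped tube, 86 mm tall, 15 g; origin at the centre of its foot, 10 mm above the table in a rack hole, z up
- orange_tube_cap (a point): centre of the flat top of the orange cap of a sample tube. Cap 18 mm across, 20 mm tall, its top 96 mm above the table; clear tube 12.6 mm across with a white label below it. z points up. The tube stands loose in the rack.
- orange_tube: the whole orange-capped tube, 86 mm tall, 15 g; origin at the centre of its foot, 10 mm above the table in a rack hole, z up
- black_tube_cap (a point): centre of the flat top of the black cap of a sample tube. Cap 18 mm across, 20 mm tall, its top 96 mm above the table; clear tube 12.6 mm across with a white label below it. z points up. The tube stands loose in the rack.
- black_tube: the whole black-capped tube, 86 mm tall, 15 g; origin at the centre of its foot, 10 mm above the table in a rack hole, z up
- rack: dark blue fixed block, 115 x 165 x 50 mm tall (x, y, z), origin at the centre of its underside. Six holes 15 mm wide and 40 mm deep, 2 rows by 3, 50 mm apart, at x = -25 or 25 and y = -50, 0 or 50 mm of its frame; five hold tubes. Which tube is where changes.
- bell: black counter bell, a low dome 84 mm across and 41 mm high, 0.4 kg, standing loose on the table; origin at the centre of its underside, z up
- plunger_top (a point): centre of the top of the bell's steel plunger button, 22 mm across, 56 mm above the table when up, in the middle of the dome. It is pressed straight down.
- plunger (a joint): travel of the bell plunger in m: 0 up, 0.006 fully down (mechanical stop). A spring returns it; about 1 N starts it and 4 N holds it fully down.
- blue_analyser: fixed desktop analyser, 180 x 180 mm, white base, navy blue raised deck 115 mm high over its far part, sloping screen on its front (-x) side; origin at the centre of its underside. The two analysers may change places.
- blue_analyser_well (a point): centre of the mouth of the blue analyser's sample well: a black opening in a white round collar 46 mm across that stands 8 mm proud of the deck; the mouth is 123 mm above the table, 20 mm behind (+x of) the analyser's origin. z up.
- grey_analyser: fixed desktop analyser, 180 x 180 mm, white base, mid grey raised deck 115 mm high over its far part, sloping screen on its front (-x) side; origin at the centre of its underside. The two analysers may change places.
- grey_analyser_well (a point): centre of the mouth of the grey analyser's sample well: a black opening in a white round collar 46 mm across that stands 8 mm proud of the deck; the mouth is 123 mm above the table, 20 mm behind (+x of) the analyser's origin. z up.
- reader_left: red hand-held reader lying flat, 150 x 75 x 37 mm, loose; origin at the centre of its underside
- reader_right: red hand-held reader lying flat, 150 x 75 x 37 mm, loose; origin at the centre of its underside
- strip_jar: small white jar, 42 mm across, 62 mm tall, loose; origin at the centre of its underside
- carton: whitish carton 50 x 60 x 90 mm tall, loose; origin at the centre of its underside
Mind the look-alikes: they are no part of the job. There is more than one size of the bell; the one meant has the size given above.

How it is judged:
On the way, in this order (a step that is already met when the one before it is completed fails the run):
1. the bell plunger is pressed down (value of joint plunger above 0.004 m), for 0.05 s.
2. the plunger has sprung back up, the robot off it (value of joint plunger below 0.0015 m and contact force between the fingers and bell below 0.2 N), for 0.1 s.
3. the fingertips point at the green cap from just above for a second and a half (horizontal distance between the grasp point and green_tube_cap below 0.02 m and z of the grasp point in the frame of green_tube_cap between 0 and 0.085 m), for 1.5 s.
4. the fingertips point at the blue analyser's well from just above for a second and a half (horizontal distance between the grasp point and blue_analyser_well below 0.022 m and z of the grasp point in the frame of blue_analyser_well between 0 and 0.085 m), for 1.5 s.
At the end, for the whole second after the job is handed in: The bell has been rung, then the green cap and then the blue analyser's well pointed at. At the end the plunger is up, the bell is upright, at rest and within 30 mm of where it stood, and every tube and bystander is within 10 mm of where it stood (distance of each of green_tube, red_tube, lilac_tube, orange_tube, black_tube, reader_left, reader_right, strip_jar, carton from where it was at the start of the episode below 0.01 m and distance of bell from where it was at the start of the episode below 0.03 m and angle between bell's own z axis and vertical below 0.1 rad and value of joint plunger below 0.0015 m and linear speed of each of bell, green_tube below 0.02 m/s); the robot touches nothing.
It fails at once if the robot touches a tube, the rack or an analyser (contact force between any of the fingers, the arm and green_tube above 0.5 N or contact force between any of the fingers, the arm and red_tube above 0.5 N or contact force between any of the fingers, the arm and lilac_tube above 0.5 N or contact force between any of the fingers, the arm and orange_tube above 0.5 N or contact force between any of the fingers, the arm and black_tube above 0.5 N or contact force between any of the fingers, the arm and rack above 0.5 N or contact force between any of the fingers, the arm and blue_analyser above 0.5 N or contact force between any of the fingers, the arm and grey_analyser above 0.5 N).
It fails at once if the robot touches a bystander (contact force between any of the fingers, the arm and reader_left above 0.5 N or contact force between any of the fingers, the arm and reader_right above 0.5 N or contact force between any of the fingers, the arm and strip_jar above 0.5 N or contact force between any of the fingers, the arm and carton above 0.5 N).
It fails at once if a tube or a bystander is moved by more than 10 mm (distance of any of green_tube, red_tube, lilac_tube, orange_tube, black_tube, reader_left, reader_right, strip_jar, carton from where it was at the start of the episode above 0.01 m).
It fails at once if the bell is lifted, tipped or pushed more than 30 mm (distance of bell from where it was at the start of the episode above 0.03 m or height (world z) of bell above 0.01 m or angle between bell's own z axis and vertical above 0.2 rad).
It fails at once if the fingertips hover low right over another tube or the grey analyser's well ((horizontal distance between the grasp point and red_tube_cap below 0.012 m and z of the grasp point in the frame of red_tube_cap between 0 and 0.05 m) or (horizontal distance between the grasp point and lilac_tube_cap below 0.012 m and z of the grasp point in the frame of lilac_tube_cap between 0 and 0.05 m) or (horizontal distance between the grasp point and orange_tube_cap below 0.012 m and z of the grasp point in the frame of orange_tube_cap between 0 and 0.05 m) or (horizontal distance between the grasp point and black_tube_cap below 0.012 m and z of the grasp point in the frame of black_tube_cap between 0 and 0.05 m) or (horizontal distance between the grasp point and grey_analyser_well below 0.015 m and z of the grasp point in the frame of grey_analyser_well between 0 and 0.06 m)).
It also fails if it takes over 58 s, if anything falls off the work surface, if the arm or the gripper's body presses on something with over 40 N, if the wrist force passes 120 N, or if a joint passes its speed limit or range.

### The arm

A 6-joint arm with a two-finger parallel gripper is mounted at the origin on the work surface. World frame = base frame: x ahead of the robot, y to its left, z up, the work surface at z = 0. Lengths are in m, angles in rad, forces in N, time in s.
With the tool pointing down it reaches from about 0.25 to 0.775 m from the base axis. Payload 4 kg.
Tool frame: the origin (TCP) lies at the very end of the fingers, on their centre line; the grasp point (between the pads) lies 19 mm behind it; z points along the fingers, y is the line along which they close (so a half turn about z gives the same grasp; the last joint's range is limited). The gripper opens to 94 mm and grips with 3 to 60 N. Pads are 16 mm wide; open, the fingers measure 119 mm over their backs; the gripper's body (75 mm by 177 mm) begins 78 mm behind the grasp point.
Start: joints at [-1.451, 0.087, 1.371, -0, 1.684, -0.103], TCP at [0.122, -0.536, 0.206] pointing down, gripper open.
Joint ranges: [-3.1, 3.1], [-0.76, 2.03], [0.27, 2.55], [-1.08, 4.22], [0.17, 2.65], [-2.57, 2.57]. Speed limits (rad/s): [2.79, 2.79, 3.14, 3.14, 3.14, 3.14].

### API

Orientations are given as a unit quaternion [x, y, z, w].
In Python, from station import ctrl gives the robot as it stands. The module is installed in compiled form; this text tells all that it offers.
- The arm moves only by the shell command python3 -m crank 'ROWS'. ROWS is JSON, a list of rows, each an object with "delta_pos": the shift along the tool's x, y, z in units of 60 mm (1.0 is 60 mm), a list of three; "spin": the turn about the tool's z in units of 5 degrees (1.0 is 5 degrees); "fingers": the finger opening in mm, from 0 to 94. A call has 1 to 5 rows; each row is the pose to reach, as a shift and turn from the pose commanded when the call began, along the tool's axes at that moment; what a row does not reach only later rows make up. A row lasts 1/8 s, in which the tool goes at most 62.5 mm and 10.7 degrees, less where a joint would pass 70% of its speed; a pose out of reach is approached as far as the arm can. A call with a gripper value outside its range is refused whole. The fingers move at their own pace and stop on an object; the grip force is fixed at half the most. Time passes only in rows, so rows that repeat a pose let the fingers close. It gives the time, the measured TCP pose, the force, the opening and the grip force at its end, in the units of the state.
- ctrl.observe(): the state, without advancing time (a new reading comes with each control period).
- ctrl.grab_frame(name): name is "side" or "top"; returns a dict with "pixels" (384x512x3 uint8, red, green, blue), "fx", "fy", "cx", "cy" (pixels), "dist" ([k1, k2, p1, p2, k3] as OpenCV has them; the pictures are not rectified), "pose" (4x4, takes a point from camera to world coordinates). Camera axes: x right, y down, z forward; pixel columns grow to the right and rows downward; lengths in m; the calibration is good to about 2 mm. A picture is of the moment at which its call begins. There is no depth.
- ctrl.hand_in(): hands the job in; it is judged then, once.
The state is a dict: "clock": time; "q": joint angles; "dq": joint speeds; "joint_torque": joint torques, N m; "tcp_pos": TCP position; "eef_rot": TCP orientation; "ft_force": force on the tool from outside, world axes, zero at the start; "moment": the same for the moment, N m; "width": finger opening in m; "finger_force": force on a finger pad.
Only numpy, scipy, OpenCV 4.12 (cv2) and the standard library are available. Lean on these libraries where they do the work, as an engineer would, in place of code of your own. Each camera call takes 0.05 s, during which the arm holds its last target. There are 200 camera calls.

## Working session

There is one attempt and no reset: what is moved stays moved. The work goes in short steps, Python scripts to look and compute and a shell command to move; the robot and the scene stay as the last step left them, time stands still between calls to the robot, and variables do not carry over. Pictures are saved under pics/ and viewed, at most 10 in all, crops included, and the job is handed in when it is done.

```bash
mkdir -p pics
python3 - <<'E'
from station import ctrl
import cv2,numpy as np
s=ctrl.observe();print({k:np.round(v,3) for k,v in s.items()})
for n in("top","side"):
    f=ctrl.grab_frame(n);cv2.imwrite(f"pics/{n}0.png",f["pixels"][:,:,::-1])
    print(n,f["fx"],f["cx"],f["cy"],f["dist"],np.round(f["pose"],3).tolist())
E
```

```text
{'clock': np.float64(0.0), 'q': array([-1.451,  0.088,  1.372, -0.   ,  1.684, -0.103]), 'dq': array([-0.001, -0.   ,  0.001,  0.   , -0.001,  0.001]), 'joint_torque': array([-1.0000e-03, -3.4018e+01, -3.0243e+01,  7.2000e-02,  3.3000e-02,
       -0.0000e+00]), 'tcp_pos': array([ 0.121, -0.536,  0.204]), 'eef_rot': array([ 0.994,  0.111, -0.   , -0.001]), 'ft_force': array([-0.95 , -0.022, -0.64 ]), 'moment': array([ 0.029,  0.054, -0.059]), 'finger_force': np.float64(0.0), 'width': np.float64(0.094)}
top 391.3886827886507 260.44163417340695 195.89943643489923 [0.02752484 0.         0.         0.         0.        ] [[-0.024, -0.998, 0.059, 0.439], [-1.0, 0.024, 0.013, -0.007], [-0.014, -0.059, -0.998, 1.266], [0.0, 0.0, 0.0, 1.0]]
side 397.4285766897119 249.18515141211014 194.9585256898997 [0.02834766 0.         0.         0.         0.        ] [[0.833, -0.435, 0.341, 0.13], [-0.553, -0.644, 0.528, -0.597], [-0.01, -0.629, -0.778, 0.969], [0.0, 0.0, 0.0, 1.0]]
```

View pics/top0.png

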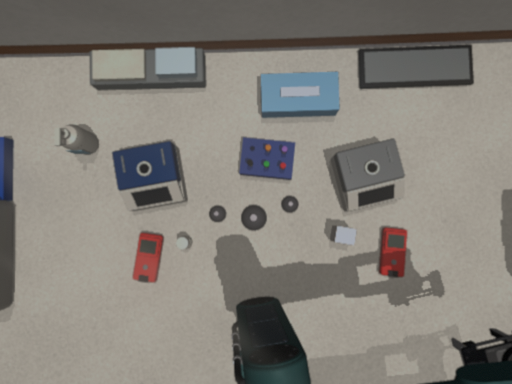

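View pics/side0.png

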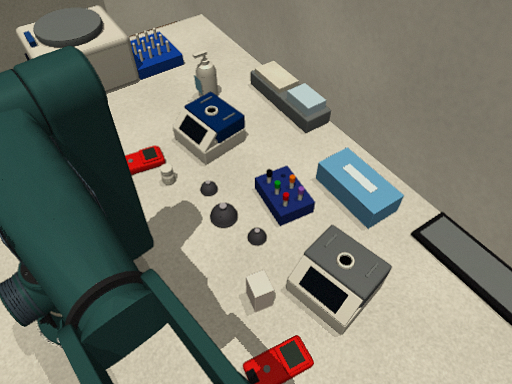

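Top view: bell candidates at px (217,213), (254,217) and (290,204). Rack caps are around (267,158), with green at about (267,164). The blue analyser's well is at (144,169) and the grey one's at (372,168). The middle bell is the widest, so I'll measure all three and check in an enlarged crop.

```bash
cat > h.py <<'E'
import numpy as np,cv2
from station import ctrl
def ray(f,uv):
    K=np.array([[f["fx"],0,f["cx"]],[0,f["fy"],f["cy"]],[0,0,1]]);P=np.array(f["pose"])
    n=cv2.undistortPoints(np.array([[uv]],float),K,np.array(f["dist"])).ravel()
    return P[:3,3],P[:3,:3]@np.array([*n,1])
def onplane(f,uv,z):
    o,d=ray(f,uv);return o+d*(z-o[2])/d[2]
def tri(fa,a,fb,b):
    (o,d),(p,e)=ray(fa,a),ray(fb,b)
    s=np.linalg.lstsq(np.c_[d,-e],p-o,rcond=None)[0];x,y=o+s[0]*d,p+s[1]*e
    return (x+y)/2,np.linalg.norm(x-y)
def blobs(m,amin=3):
    n,_,st,c=cv2.connectedComponentsWithStats(m.astype(np.uint8));return [(np.round(c[i],1).tolist(),st[i].tolist()) for i in range(1,n) if st[i,4]>=amin]
E
python3 - <<'E'
from h import *
F={n:ctrl.grab_frame(n) for n in("top","side")}
for n,f in F.items():
    p=f["pixels"];h=cv2.cvtColor(p,cv2.COLOR_RGB2HSV);H,S,V=h[...,0],h[...,1],h[...,2]
    g=blobs((H>45)&(H<80)&(S>120)&(V>60));print(n,"green",g)
    if n=="top":
        m=(V<75)&(S<90);m[:190]=0;m[235:]=0;m[:,:200]=0;m[:,310:]=0
        for c,s in blobs(m,50):
            print("bell",c,s,onplane(f,c,0.015).round(3), "diam mm",2*np.sqrt(s[4]/np.pi)*1.25/.3914)
        for b in [(144,169),(372,168)]: print("well",onplane(f,b,.123).round(3))
        print("plungertop",onplane(f,(254,217),.056).round(3),"green",[onplane(f,c,.096).round(3) for c,_ in g])
t=F["top"]["pixels"];s=F["side"]["pixels"]
a=cv2.resize(t[130:240,200:310],(396,396),interpolation=cv2.INTER_CUBIC);b=cv2.resize(s[160:270,190:300],(396,396),interpolation=cv2.INTER_CUBIC)
cv2.imwrite("pics/crop1.png",np.hstack([a,b])[:,:,::-1])
E
```

```text
top green [([266.0, 163.2], [264, 161, 5, 5, 21])]
bell [289.0, 203.8] [282, 197, 16, 15, 154] [ 0.485 -0.082  0.015] diam mm 44.72029002487958
bell [217.3, 213.3] [210, 206, 15, 15, 140] [0.461 0.148 0.015] diam mm 42.63912351893552
bell [253.4, 217.1] [242, 206, 24, 24, 379] [0.446 0.033 0.015] diam mm 70.15584436715022
well [0.594 0.348 0.123]
well [ 0.58  -0.32   0.123]
plungertop [0.446 0.03  0.056] green [array([ 0.606, -0.011,  0.096])]
side green [([277.0, 183.8], [275, 180, 6, 9, 40])]
```

View pics/crop1.png

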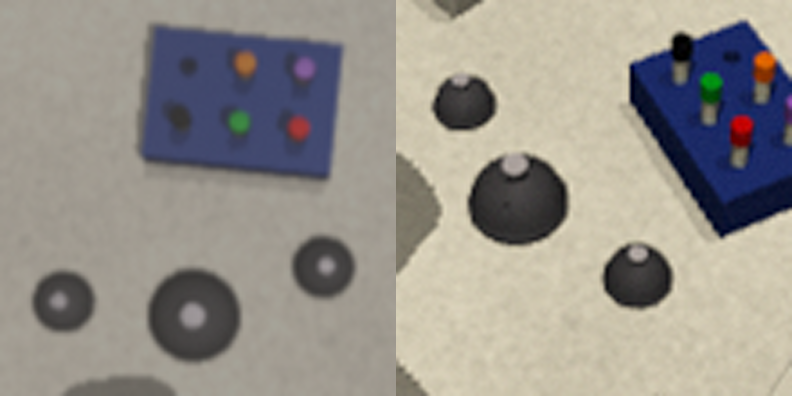

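The crop confirms it. The middle bell, at top px (253.6,217.8) and side px (223,206), is about 80 mm wide, while the other two are about 50 mm, so it is the 84 mm one. Green is the middle cap of the near row. Next I triangulate the targets.

```bash
cat >> h.py <<'E'
from scipy.spatial.transform import Rotation as R
def delta(target):
    s=ctrl.observe();d=R.from_quat(s["eef_rot"]).inv().apply(np.array(target)-s["tcp_pos"])
    return (d/.06).round(3)
E
python3 - <<'E'
from h import *
F={n:ctrl.grab_frame(n) for n in("top","side")};t,s=F["top"],F["side"]
W={}
for n,f,b in(("top",t,(110,140,185,200)),("side",s,(180,90,245,140))):
    p=f["pixels"][b[1]:b[3],b[0]:b[2]].astype(int)
    m=(p.min(2)>130).astype(np.uint8)
    print(n,[([c[0]+b[0],c[1]+b[1]],q[2:]) for c,q in blobs(m,8)])
for nm,a,c,z in(("plunger",(253.6,217.8),(223.1,205.8),.056),("green",(266,163.2),(277,183.8),.09),):
    print(nm,tri(t,a,s,c),onplane(t,a,z),onplane(s,c,z))
print(delta([.446,.03,.2]))
E
```

```text
top [([133.2, 173.4], [72, 60, 890]), ([181.4, 151.0], [12, 36, 156]), ([143.3, 170.2], [14, 12, 28]), ([145.8, 162.8], [8, 4, 9])]
side [([192.3, 110.3], [36, 50, 496]), ([234.1, 98.6], [27, 25, 422]), ([211.0, 110.1], [13, 9, 49]), ([184.4, 135.1], [11, 10, 32])]
plunger (array([0.44399699, 0.03068853, 0.05795322]), np.float64(0.0015065010652817532)) [0.44333582 0.03109827 0.056     ] [0.44533741 0.03168028 0.056     ]
green (array([ 0.60634785, -0.01071499,  0.0896011 ]), np.float64(0.001825951246958743)) [ 0.60708604 -0.01117641  0.09      ] [ 0.60529181 -0.01059418  0.09      ]
[ 7.36  -8.009  0.091]
```

```bash
python3 -m crank '[{"delta_pos":[0.7,-0.75,0],"spin":0,"fingers":0},{"delta_pos":[1.4,-1.5,0],"spin":0,"fingers":0},{"delta_pos":[2.1,-2.25,0],"spin":0,"fingers":0},{"delta_pos":[2.8,-3.0,0],"spin":0,"fingers":0},{"delta_pos":[3.5,-3.8,0],"spin":0,"fingers":0}]'; python3 -m crank '[{"delta_pos":[0.7,-0.75,0],"spin":0,"fingers":0},{"delta_pos":[1.4,-1.5,0],"spin":0,"fingers":0},{"delta_pos":[2.1,-2.25,0],"spin":0,"fingers":0},{"delta_pos":[2.8,-3.0,0],"spin":0,"fingers":0},{"delta_pos":[3.5,-3.8,0],"spin":0,"fingers":0}]'
python3 - <<'E'
from h import *
s=ctrl.observe();print(s["clock"],s["tcp_pos"],s["q"].round(2) if hasattr(s["q"],"round") else s["q"],s["width"],delta([.444,.031,.12]))
E
```

```text
clock: 0.92
tcp_pos: [0.276, -0.2671, 0.2056]
eef_rot: [0.994, 0.111, 0.0, 0.0]
ft_force: [0.1, 0.7, -0.3]
width: 0.0474
finger_force: 0.0
clock: 1.55
tcp_pos: [0.4299, 0.0008, 0.2058]
eef_rot: [0.994, 0.111, 0.001, 0.0]
ft_force: [0.4, -0.9, 0.3]
width: 0.0008
finger_force: 0.0
1.55 [0.42990781 0.00078695 0.20577771] [-0.13 -0.19  1.63 -0.    1.69  1.22] 0.0008307477589217967 [ 0.339 -0.44   1.43 ]
```

```bash
python3 -m crank '[{"delta_pos":[0.34,-0.44,0.3],"spin":0,"fingers":0},{"delta_pos":[0.34,-0.44,0.8],"spin":0,"fingers":0},{"delta_pos":[0.34,-0.44,1.43],"spin":0,"fingers":0},{"delta_pos":[0.34,-0.44,1.8],"spin":0,"fingers":0},{"delta_pos":[0.34,-0.44,1.8],"spin":0,"fingers":0}]'
python3 - <<'E'
from h import *
s=ctrl.observe();print(s["tcp_pos"],delta([.444,.031,.05]))
F={n:ctrl.grab_frame(n) for n in("top","side")}
a=F["top"]["pixels"][170:270,180:310];b=F["side"]["pixels"][140:240,170:300]
cv2.imwrite("pics/near.png",cv2.resize(np.hstack([a,b]),(780,300),interpolation=cv2.INTER_CUBIC)[:,:,::-1])
E
```

```text
clock: 2.17
tcp_pos: [0.4415, 0.0293, 0.0955]
eef_rot: [0.994, 0.111, -0.002, -0.0]
ft_force: [0.3, -0.5, 0.1]
width: 0.0006
finger_force: 0.0
[0.44152537 0.02926214 0.09547148] [ 0.05  -0.018  0.758]
```

View pics/near.png

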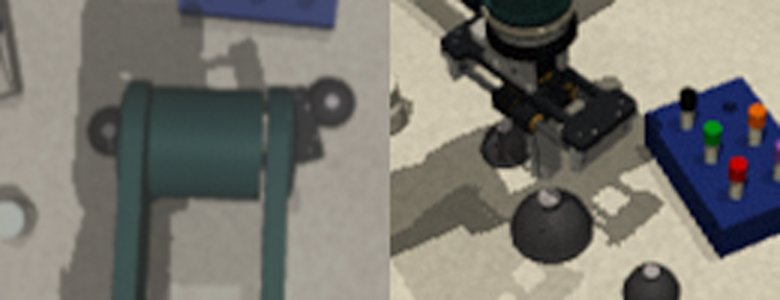

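The fingertips, at crop px (545,175), are right over the plunger at (550,195). Pressing now.

```bash
python3 -m crank '[{"delta_pos":[0.04,-0.02,0.4],"spin":0,"fingers":0},{"delta_pos":[0.04,-0.02,0.6],"spin":0,"fingers":0},{"delta_pos":[0.04,-0.02,0.7],"spin":0,"fingers":0},{"delta_pos":[0.04,-0.02,0.74],"spin":0,"fingers":0},{"delta_pos":[0.04,-0.02,0.74],"spin":0,"fingers":0}]'
```

```text
clock: 2.9
tcp_pos: [0.4455, 0.0307, 0.0538]
eef_rot: [0.994, 0.111, 0.0, 0.0]
ft_force: [-2.0, 0.1, 1.0]
width: 0.0004
finger_force: 1.0
```

```bash
python3 -m crank '[{"delta_pos":[0,0,0.04],"spin":0,"fingers":0},{"delta_pos":[0,0,0.06],"spin":0,"fingers":0},{"delta_pos":[0,0,0.06],"spin":0,"fingers":0},{"delta_pos":[0,0,0.06],"spin":0,"fingers":0}]'
```

```text
clock: 3.4
tcp_pos: [0.4457, 0.0307, 0.0502]
eef_rot: [0.994, 0.111, 0.001, 0.0]
ft_force: [-2.1, -0.3, 5.0]
width: 0.0004
finger_force: 2.5
```

```bash
python3 -m crank '[{"delta_pos":[0,0,0.03],"spin":0,"fingers":0},{"delta_pos":[0,0,0.03],"spin":0,"fingers":0},{"delta_pos":[0,0,0.03],"spin":0,"fingers":0}]'
```

```text
clock: 3.78
tcp_pos: [0.4458, 0.0307, 0.05]
eef_rot: [0.994, 0.111, 0.001, 0.0]
ft_force: [-5.0, -0.3, 13.9]
width: 0.0004
finger_force: 6.4
```

The force has risen to 13.9 N with no further travel, so the plunger is on its stop. Releasing and rising.

```bash
python3 -m crank '[{"delta_pos":[0,0,-0.3],"spin":0,"fingers":0},{"delta_pos":[0,0,-0.9],"spin":0,"fingers":0},{"delta_pos":[0,0,-1.7],"spin":0,"fingers":0},{"delta_pos":[0,0,-2.5],"spin":0,"fingers":0},{"delta_pos":[0,0,-2.5],"spin":0,"fingers":0}]'
python3 - <<'E'
from h import *
f=ctrl.grab_frame("side");t=ctrl.grab_frame("top")
p=f["pixels"]
h=cv2.cvtColor(p,cv2.COLOR_RGB2HSV);H,S,V=h[...,0],h[...,1],h[...,2]
print([(c,onplane(f,c,.088)) for c,_ in blobs((H>45)&(H<80)&(S>120)&(V>60))])
print("well",tri(t,(144,169),f,(211,110)),onplane(t,(144,169),.123),onplane(f,(211,110),.123))
print(ctrl.observe()["tcp_pos"],delta([.606,-.011,.17]))
a=p[150:250,180:310];b=f["pixels"][85:165,165:269]
cv2.imwrite("pics/after.png",np.hstack([cv2.resize(a,(390,300),interpolation=cv2.INTER_CUBIC),cv2.resize(b,(390,300),interpolation=cv2.INTER_CUBIC)])[:,:,::-1])
E
```

```text
clock: 4.4
tcp_pos: [0.4481, 0.0307, 0.2023]
eef_rot: [0.994, 0.111, 0.005, 0.001]
ft_force: [0.0, -0.5, 0.2]
width: 0.0005
finger_force: 0.0
[([277.0, 183.8], array([ 0.60637409, -0.00925935,  0.088     ]))]
well (array([0.59433069, 0.34720587, 0.1251398 ]), np.float64(0.0010529614030844819)) [0.59415453 0.34811521 0.123     ] [0.59597212 0.34934705 0.123     ]
[0.44552498 0.03082705 0.19746385] [2.454 1.271 0.46 ]
```

View pics/after.png

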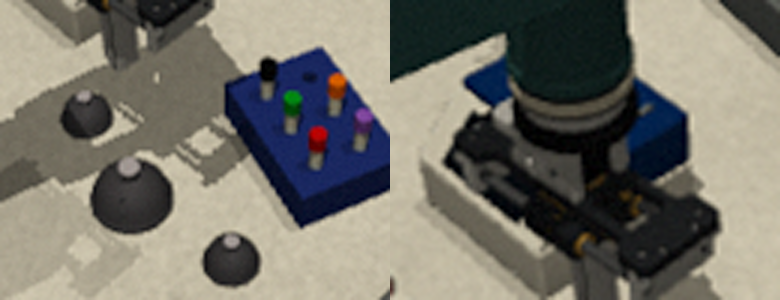

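The bell hasn't moved, with its plunger up at crop px (128,165). The tubes are undisturbed, with green at (293,103). The well is hidden behind the arm here, so I use the earlier measurement of (0.595, 0.348). Now moving over the green cap.

```bash
python3 -m crank '[{"delta_pos":[0.6,0.3,0],"spin":0,"fingers":0},{"delta_pos":[1.25,0.65,0],"spin":0,"fingers":0},{"delta_pos":[1.9,1.0,0],"spin":0,"fingers":0},{"delta_pos":[2.45,1.27,0],"spin":0,"fingers":0},{"delta_pos":[2.45,1.27,0],"spin":0,"fingers":0}]'
python3 - <<'E'
from h import *
ctrl.grab_frame("top");ctrl.grab_frame("top")
print(ctrl.observe()["tcp_pos"],delta([.606,-.0105,.121]))
E
```

```text
clock: 5.12
tcp_pos: [0.6057, -0.0116, 0.1931]
eef_rot: [0.994, 0.111, -0.003, -0.001]
ft_force: [-0.2, -0.1, 0.0]
width: 0.0003
finger_force: 0.0
[ 0.60434499 -0.01085405  0.19510169] [0.034 0.002 1.235]
```

```bash
python3 -m crank '[{"delta_pos":[0.03,0,0.4],"spin":0,"fingers":0},{"delta_pos":[0.03,0,0.8],"spin":0,"fingers":0},{"delta_pos":[0.03,0,1.05],"spin":0,"fingers":0},{"delta_pos":[0.03,0,1.2],"spin":0,"fingers":0},{"delta_pos":[0.03,0,1.2],"spin":0,"fingers":0}]'
python3 - <<'E'
from h import *
f=ctrl.grab_frame("side");print(ctrl.observe()["tcp_pos"])
cv2.imwrite("pics/green.png",cv2.resize(f["pixels"][130:230,220:340],(600,500),interpolation=cv2.INTER_CUBIC)[:,:,::-1])
E
```

```text
clock: 5.85
tcp_pos: [0.6068, -0.0105, 0.1254]
eef_rot: [0.994, 0.111, -0.0, -0.0]
ft_force: [-0.9, 0.6, 0.2]
width: 0.0005
finger_force: 0.0
[ 0.60732165 -0.01058892  0.12620346]
```

View pics/green.png

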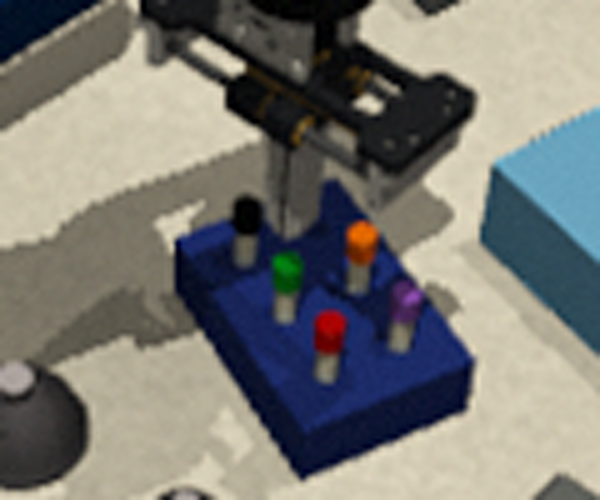

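The fingertips, at crop px (290,235), are directly above the green cap at (287,262). Holding there for over 2 s.

```bash
H='hold'; python3 -m crank '[{"delta_pos":[0,0,0],"spin":0,"fingers":0},{"delta_pos":[0,0,0],"spin":0,"fingers":0},{"delta_pos":[0,0,0],"spin":0,"fingers":0},{"delta_pos":[0,0,0],"spin":0,"fingers":0},{"delta_pos":[0,0,0],"spin":0,"fingers":0}]' >/dev/null; python3 -m crank '[{"delta_pos":[0,0,0],"spin":0,"fingers":0},{"delta_pos":[0,0,0],"spin":0,"fingers":0},{"delta_pos":[0,0,0],"spin":0,"fingers":0},{"delta_pos":[0,0,0],"spin":0,"fingers":0},{"delta_pos":[0,0,0],"spin":0,"fingers":0}]' >/dev/null; python3 -m crank '[{"delta_pos":[0,0,0],"spin":0,"fingers":0},{"delta_pos":[0,0,0],"spin":0,"fingers":0},{"delta_pos":[0,0,0],"spin":0,"fingers":0},{"delta_pos":[0,0,0],"spin":0,"fingers":0},{"delta_pos":[0,0,0],"spin":0,"fingers":0}]' >/dev/null; python3 -m crank '[{"delta_pos":[0,0,0],"spin":0,"fingers":0},{"delta_pos":[0,0,0],"spin":0,"fingers":0},{"delta_pos":[0,0,0],"spin":0,"fingers":0},{"delta_pos":[0,0,0],"spin":0,"fingers":0},{"delta_pos":[0,0,0],"spin":0,"fingers":0}]'; python3 -m crank '[{"delta_pos":[0,0,-0.5],"spin":0,"fingers":0},{"delta_pos":[0,0,-1.2],"spin":0,"fingers":0},{"delta_pos":[0,0,-1.6],"spin":0,"fingers":0},{"delta_pos":[0,0,-1.6],"spin":0,"fingers":0}]'
python3 - <<'E'
from h import *
print(ctrl.observe()["tcp_pos"],delta([.595,.348,.22]))
E
```

```text
clock: 8.4
tcp_pos: [0.6073, -0.0106, 0.1257]
eef_rot: [0.994, 0.111, -0.0, 0.0]
ft_force: [-0.2, -0.9, 0.2]
width: 0.0007
finger_force: 0.0
clock: 8.9
tcp_pos: [0.6085, -0.0108, 0.2246]
eef_rot: [0.994, 0.111, 0.003, 0.001]
ft_force: [1.0, 1.0, 0.5]
width: 0.0001
finger_force: 0.0
[ 0.60854346 -0.01075768  0.22459555] [ 1.101 -5.882  0.071]
```

```bash
python3 -m crank '[{"delta_pos":[0.1,-0.6,0],"spin":0,"fingers":0},{"delta_pos":[0.23,-1.25,0],"spin":0,"fingers":0},{"delta_pos":[0.36,-1.9,0],"spin":0,"fingers":0},{"delta_pos":[0.48,-2.55,0],"spin":0,"fingers":0},{"delta_pos":[0.6,-3.2,0],"spin":0,"fingers":0}]'; python3 -m crank '[{"delta_pos":[0.12,-0.65,0],"spin":0,"fingers":0},{"delta_pos":[0.24,-1.3,0],"spin":0,"fingers":0},{"delta_pos":[0.36,-1.95,0],"spin":0,"fingers":0},{"delta_pos":[0.5,-2.65,0],"spin":0,"fingers":0},{"delta_pos":[0.5,-2.65,0],"spin":0,"fingers":0}]'
python3 - <<'E'
from h import *
ctrl.grab_frame("top");ctrl.grab_frame("top")
print(ctrl.observe()["tcp_pos"],delta([.595,.348,.151]))
E
```

```text
clock: 9.52
tcp_pos: [0.599, 0.1857, 0.2192]
eef_rot: [0.994, 0.111, -0.002, 0.0]
ft_force: [0.8, -0.4, 0.1]
width: 0.0005
finger_force: 0.0
clock: 10.15
tcp_pos: [0.5925, 0.3489, 0.2182]
eef_rot: [0.994, 0.113, -0.002, 0.0]
ft_force: [0.3, -0.6, -0.1]
width: 0.0008
finger_force: 0.0
[0.59353507 0.34591379 0.21948345] [ 0.035 -0.03   1.141]
```

```bash
python3 -m crank '[{"delta_pos":[0.03,-0.03,0.4],"spin":0,"fingers":0},{"delta_pos":[0.03,-0.03,0.8],"spin":0,"fingers":0},{"delta_pos":[0.03,-0.03,1.0],"spin":0,"fingers":0},{"delta_pos":[0.03,-0.03,1.1],"spin":0,"fingers":0},{"delta_pos":[0.03,-0.03,1.1],"spin":0,"fingers":0}]'
python3 - <<'E'
from h import *
f=ctrl.grab_frame("side");print(ctrl.observe()["tcp_pos"])
cv2.imwrite("pics/well.png",cv2.resize(f["pixels"][50:170,150:290],(700,600),interpolation=cv2.INTER_CUBIC)[:,:,::-1])
E
```

```text
clock: 10.88
tcp_pos: [0.5956, 0.348, 0.1558]
eef_rot: [0.994, 0.111, 0.0, 0.0]
ft_force: [0.4, 0.5, 0.7]
width: 0.0004
finger_force: 0.0
[0.5958435  0.34826353 0.15650715]
```

View pics/well.png

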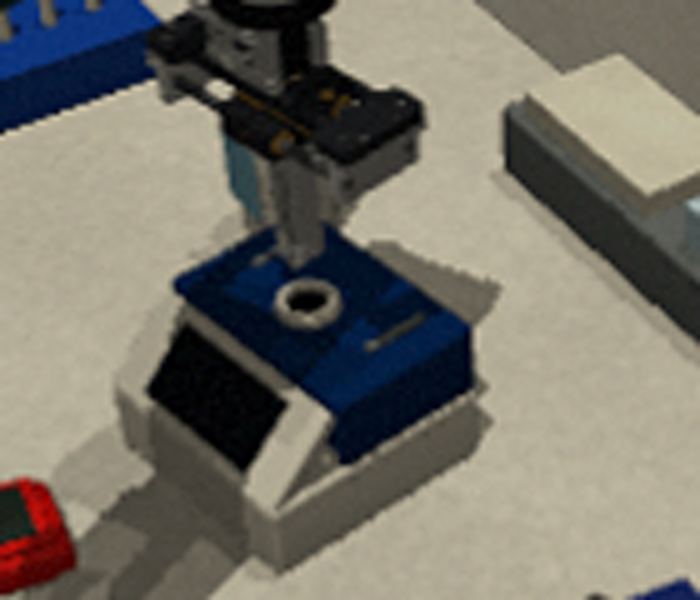

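The fingertips, at crop px (300,262), are above the well mouth at (308,300), which fits a 3 cm gap. Holding, then rising clear.

```bash
python3 -m crank '[{"delta_pos":[0,0,0],"spin":0,"fingers":0},{"delta_pos":[0,0,0],"spin":0,"fingers":0},{"delta_pos":[0,0,0],"spin":0,"fingers":0},{"delta_pos":[0,0,0],"spin":0,"fingers":0},{"delta_pos":[0,0,0],"spin":0,"fingers":0}]' >/dev/null; python3 -m crank '[{"delta_pos":[0,0,0],"spin":0,"fingers":0},{"delta_pos":[0,0,0],"spin":0,"fingers":0},{"delta_pos":[0,0,0],"spin":0,"fingers":0},{"delta_pos":[0,0,0],"spin":0,"fingers":0},{"delta_pos":[0,0,0],"spin":0,"fingers":0}]' >/dev/null; python3 -m crank '[{"delta_pos":[0,0,0],"spin":0,"fingers":0},{"delta_pos":[0,0,0],"spin":0,"fingers":0},{"delta_pos":[0,0,0],"spin":0,"fingers":0},{"delta_pos":[0,0,0],"spin":0,"fingers":0},{"delta_pos":[0,0,0],"spin":0,"fingers":0}]' >/dev/null; python3 -m crank '[{"delta_pos":[0,0,0],"spin":0,"fingers":0},{"delta_pos":[0,0,0],"spin":0,"fingers":0},{"delta_pos":[0,0,0],"spin":0,"fingers":0},{"delta_pos":[0,0,0],"spin":0,"fingers":0},{"delta_pos":[0,0,0],"spin":0,"fingers":0}]'; python3 -m crank '[{"delta_pos":[0,0,-0.4],"spin":0,"fingers":0},{"delta_pos":[0,0,-1.0],"spin":0,"fingers":0},{"delta_pos":[0,0,-1.3],"spin":0,"fingers":0},{"delta_pos":[0,0,-1.3],"spin":0,"fingers":0},{"delta_pos":[0,0,-1.3],"spin":0,"fingers":0}]'; python3 -c "
from station import ctrl
print(ctrl.hand_in())"
```

```text
clock: 13.42
tcp_pos: [0.5954, 0.3484, 0.1556]
eef_rot: [0.994, 0.111, 0.0, 0.0]
ft_force: [-0.3, -1.2, 0.1]
width: 0.0007
finger_force: 0.0
clock: 14.05
tcp_pos: [0.595, 0.3482, 0.2318]
eef_rot: [0.994, 0.111, -0.001, 0.0]
ft_force: [-0.7, -0.4, -0.7]
width: 0.0007
finger_force: 0.0
the job is handed in; nothing more can be done
None
```

I pressed the bell to its stop and let it spring back, pointed at the green cap and then the blue analyser's well for over 2 s each, and handed the job in at about 14 s; no verdict came back.

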